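# Reload the medal die and show the struck piece to the camera

## Robot

A 6-joint arm with a two-finger parallel gripper is mounted at the origin on the work surface. World frame = base frame: x ahead of the robot, y to its left, z up, the work surface at z = 0. Lengths are in m, angles in rad, forces in N, time in s.
With the tool pointing down it reaches from about 0.375 to 0.975 m from the base axis. Payload 3.8 kg.
Tool frame: the origin (TCP) lies midway between the tips of the shut fingers; the grasp point (between the pads) lies 19 mm behind it; z points along the fingers, y is the line along which they close (so a half turn about z gives the same grasp; the last joint's range is limited). The gripper opens to 85 mm and grips with 20 to 120 N. Pads are 22 mm wide; open, the fingers measure 114 mm over their backs; the gripper's body (76 mm by 85 mm) begins 54 mm behind the grasp point. The pads swing forward as they close: fully open they stand 13 mm farther back than shut.
Start: joints at [1.147, 0.264, 1.604, -0, 1.274, -0.037], TCP at [0.255, 0.625, 0.231] pointing down, gripper open.
Joint ranges: [-2.63, 2.63], [-0.94, 2.18], [0.31, 2.57], [-1.31, 4.45], [0, 2.66], [-2.55, 2.55]. Speed limits (rad/s): [2.57, 2.57, 3.14, 3.14, 3.14, 3.14].

## Interface

Orientations are given as a rotation vector (axis times angle).
In Python, from plant import read_state, grab_frame, camera_info, sign_off gives the robot as it stands.
- The arm moves only by the shell command python3 -m jog 'ROWS' [FORCE]. ROWS is JSON, a list of rows, each an object with "rot": the turn, a rotation vector about the tool's x, y, z in degrees, a list of three; "translation": the shift along the tool's x, y, z in cm, a list of three; "fingers": the finger opening in cm, from 0 to 8.54. In form: [{"rot": [rx, ry, rz], "translation": [tx, ty, tz], "fingers": fingers}, ...]. A call has 1 to 20 rows; each row shifts and turns the commanded pose from where the row before left it, along the tool's axes as they then stand; what a row does not reach is not made up. A row lasts 1/8 s, in which the tool goes at most 62.5 mm and 10.7 degrees, less where a joint would pass 70% of its speed; a pose out of reach is approached as far as the arm can. A call with a gripper value outside its range is refused whole. The fingers move at their own pace and stop on an object; FORCE is the grip in N (left out, the last holds). Time passes only in rows, so rows that do not move let the fingers close. It gives the time, the measured TCP pose, the force, the opening and the grip force at its end, in the units of the state.
- read_state(): the state, without advancing time (a new reading comes with each control period).
- grab_frame(name): name is "scene" or "top"; returns the picture (400x640x3 uint8, blue, green, red); there is no depth.
- camera_info(name): a dict with "K" (3x3 intrinsics, pixels), "T" (4x4, takes a point from camera to world coordinates). Camera axes: x right, y up, looking along -z (the intrinsics and any distortion apply to the point x, -y, -z); pixel columns grow to the right and rows downward; lengths in m; the calibration is good to about 2 mm. A picture is of the moment at which its call begins. camera_info takes no time and is no camera call.
- sign_off(): hands the job in; it is judged then, once.
The state is a dict: "t": time; "joint_pos": joint angles; "dq": joint speeds; "joint_torque": joint torques, N m; "tcp_pos": TCP position; "orientation": TCP orientation; "force": force on the tool from outside, world axes, zero at the start; "moment": the same for the moment, N m; "finger_gap": opening from 0.0 (shut) to 1.0 (fully open); "finger_force": force on a finger pad.
Only numpy, scipy, OpenCV 4.12 (cv2) and the standard library are available. Lean on these libraries where they do the work, as an engineer would, in place of code of your own. Each camera call takes 0.05 s, during which the arm holds its last target. There are 200 camera calls.

## Task

The die set is open after a stroke: take from the wooden board the round blank that fits the empty round cavity and set it in, lying flat on the cavity's floor (set it down, do not drop it), then lift the struck square medal out of the other cavity and show its back (its underside) to the upward-looking inspection camera. Hold it in the air 70 mm in front of the lens, centred on the line of sight, its back square-on to the lens and its edges in line with the edges of the camera's stand. Do not touch the camera, leave the other blanks, the hammer and the steel block where they lie, and finish while still holding the medal motionless there.

Things in the scene. Friction and masses are not known exactly. Their poses are not given: they have to be found in the camera images.
- die: Lower half of a steel die set, fixed. Dark shoe 130 (x) x 244 (y) x 22 mm; on it a bright die plate 80 x 190 x 22 mm, top face 44 mm above the bench, with two cavities 3 mm deep, centres 45 mm either side of the middle: round at +y, square at -y. Guide posts 16 mm thick at x +47, y +/-105 mm, tops 80 mm above the bench; screw heads at x -47 reach 30 mm. Origin: centre of underside; z up.
- round_cavity (a point): Centre of the floor of the empty round cavity, diameter 49 mm with a 1.5 mm chamfer, 3 mm deep, 41 mm above the bench. Axes as the die.
- square_cavity (a point): Centre of the floor of the square cavity, 43 x 43 mm, 3 mm deep, 41 mm above the bench, sides along the die's x and y. The struck medal lies in it.
- square_medal: Struck square medal, yellow metal, 40 x 40 x 8 mm, about 108 g; flower in low relief on top, flat back with a small hallmark. It lies back down in the square cavity, 5 mm proud of the die's face. Origin: centre of the back (underside); z out of the relief face, x and y along the edges (all four alike); in the die its axes are the die's within 1 degree.
- blank: The round blank that fits: plain flat disc of the same metal, diameter 45 mm, 8 mm thick, about 108 g, lying on the board. Origin: centre of the underside; z up. Seated in the round cavity it stands 5 mm proud.
- board: Flat wooden board 230 (x) x 90 (y) x 12 mm, fixed to the bench; three blanks lie on it in a row along x, about 75 mm apart in any order. It is on one side of the die, the camera on the other. Origin: centre of the underside.
- small_disc: Another blank on the board, too small: plain disc, diameter 32 mm, 8 mm thick. To be left alone. Origin: centre of the underside.
- square_blank: Another blank on the board: plain square 40 x 40 x 8 mm. To be left alone. Origin: centre of the underside.
- camera: Stand of the inspection camera, fixed: grey base plate 120 (x) x 100 (y) x 12 mm, a column 12 mm thick, 132 mm high at x +28, y +36 mm, with a clamp that carries the camera. Origin: centre of the underside; z up; -x is the side over which the lens leans, towards the robot within 20 degrees of world -x.
- camera_head: The camera, fixed on the stand: black barrel 36 mm thick, 112 mm long, with a ring light 42 mm thick at its upper end. Origin: centre of the lens in the ring light's front face, 145 mm above the bench, straight over the stand's origin. z: line of sight, out of the lens, leaning 30 degrees from vertical towards the stand's -x; y: the stand's y. The medal's back belongs 70 mm along z.
- hammer: Jeweller's hammer with wooden handle, 240 mm long, lying beyond the die. To be left alone. Origin on the underside near the middle of its length.
- bench_block: Steel block 65 x 65 x 20 mm lying on the left, farther out than the board or camera there. To be left alone. Origin: centre of the underside.
There are look-alikes about, which are no part of the job. Leave any blue or pink look-alike of the blank alone.

How it is judged:
On the way, in this order (a step that is already met when the one before it is completed fails the run):
1. the round blank lies flat in the round cavity, released (horizontal distance between blank and round_cavity below 0.0035 m and z of blank in the frame of round_cavity between -0.0015 and 0.0015 m and angle between blank's own z axis and vertical below 0.06 rad and contact force between the fingers and blank below 0.05 N), for 0.2 s.
2. the square medal is lifted clear of the die in the fingers (z of square_medal in the frame of square_cavity above 0.03 m and contact force between the fingers and square_medal above 1 N), for 0.2 s.
At the end, for the whole second after the job is handed in: Blank released, flat on the round cavity's floor (3.5 mm of centre, 1.5 mm, 3.4 deg). Medal in the fingers, touching neither die nor camera, at rest: centre of back within 8 mm of the line of sight, 60-80 mm from the lens, facing it within 9.7 deg, edges within 11 deg of the stand's (all of step 1 and contact force between the fingers and square_medal above 1 N and x of square_medal in the frame of camera_head between -0.008 and 0.008 m and y of square_medal in the frame of camera_head between -0.008 and 0.008 m and z of square_medal in the frame of camera_head between 0.06 and 0.08 m and angle between the z axis of square_medal and the z axis of camera_head, either way round below 0.17 rad and angle between square_medal's own z axis and vertical below 1.2 rad and (angle between the x axis of square_medal and the x axis of camera_head, either way round below 0.2 rad or angle between the x axis of square_medal and the y axis of camera_head, either way round below 0.2 rad) and contact force between square_medal and camera below 0.05 N and contact force between square_medal and die below 0.05 N and linear speed of square_medal below 0.015 m/s and angular speed of square_medal below 0.15 rad/s); the arm keeps its last pose, push and grip.
It fails at once if the blank is dropped into or onto the round cavity from more than 10 mm (horizontal distance between blank and round_cavity below 0.03 m and z of blank in the frame of round_cavity above 0.01 m and contact force between the fingers and blank below 0.02 N).
It fails at once if the camera is touched (contact force between any of the arm, the fingers, square_medal, blank and camera above 1 N).
It fails at once if another blank is disturbed (distance of any of small_disc, square_blank from where it was at the start of the episode above 0.02 m).
It fails at once if the hammer or the steel block is disturbed (distance of any of hammer, bench_block from where it was at the start of the episode above 0.02 m).
It also fails if it takes over 45 s, if anything falls off the work surface, if the arm or the gripper's body presses on something with over 40 N, if the wrist force passes 120 N, or if a joint passes its speed limit or range.

## Working session

There is one attempt and no reset: what is moved stays moved. The work goes in short steps, Python scripts to look and compute and a shell command to move; the robot and the scene stay as the last step left them, time stands still between calls to the robot, and variables do not carry over. Pictures are saved under pics/ and viewed, at most 10 in all, crops included, and the job is handed in when it is done.

```bash
mkdir -p pics; ls; python3 - <<'E'
from plant import *
import cv2,numpy as np
s=read_state();print(s)
for n in("scene","top"):
    f=grab_frame(n);cv2.imwrite(f"pics/{n}0.png",f);c=camera_info(n);print(n,c)
E
```

```text
pics
{'t': 0.0, 'joint_pos': array([ 1.14711038e+00,  2.64748570e-01,  1.60542022e+00, -3.13144206e-06,
        1.27367955e+00, -3.68975429e-02]), 'dq': array([ 0.00114229,  0.0005481 , -0.00099915, -0.00061024,  0.00038258,
       -0.0006286 ]), 'joint_torque': array([-2.81443971e-05, -5.15108728e+01, -3.67317438e+01, -4.33923651e-04,
        1.33355783e-02,  3.96644339e-06]), 'tcp_pos': array([0.2543144 , 0.62445217, 0.22994015]), 'orientation': array([-0.6036854 , -3.08252168,  0.00345019]), 'force': array([0.00619134, 0.66422053, 0.20456783]), 'moment': array([-0.03739436, -0.00223591, -0.027138  ]), 'finger_force': 0.0, 'finger_gap': 0.9941235304922392}
scene {'K': array([[453.90484025,   0.        , 324.45561746],
       [  0.        , 453.90484025, 206.75729612],
       [  0.        ,   0.        ,   1.        ]]), 'T': array([[ 0.81780053, -0.43053106,  0.38189698,  1.0155733 ],
       [ 0.57537887,  0.62537711, -0.52710779, -0.63616637],
       [-0.01189335,  0.65080448,  0.75915221,  1.04720365],
       [ 0.        ,  0.        ,  0.        ,  1.        ]])}
top {'K': array([[428.40300314,   0.        , 326.64624997],
       [  0.        , 428.40300314, 204.54365453],
       [  0.        ,   0.        ,   1.        ]]), 'T': array([[-2.21794110e-03,  9.84456713e-01, -1.75613385e-01,
         3.29750018e-01],
       [-9.99862908e-01, -5.06477766e-03, -1.57642730e-02,
        -6.44025720e-05],
       [-1.64086871e-02,  1.75554345e-01,  9.84332986e-01,
         1.31917182e+00],
       [ 0.00000000e+00,  0.00000000e+00,  0.00000000e+00,
         1.00000000e+00]])}
```

View pics/top0.png

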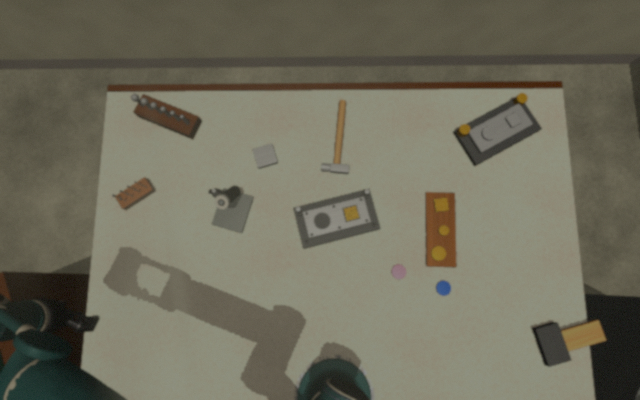

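View pics/scene0.png

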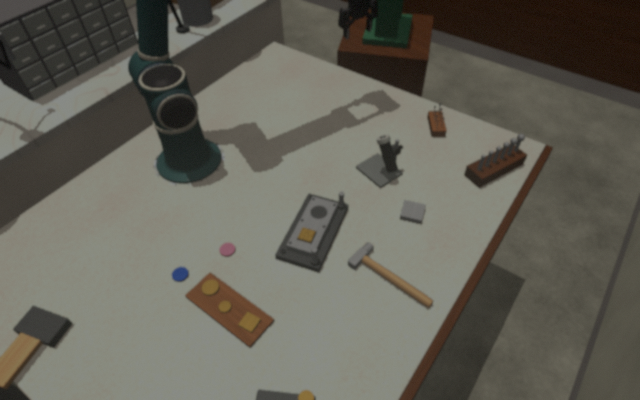

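Top view: the die is at (337,218), with its round cavity at (322,220) and the medal at (351,213). The board is at (440,230) and carries a big disc (439,254), a small disc (444,230) and a square (441,204). The camera stand is at (230,208).

Candidates for the blank:
- big yellow disc (439,254): on the board, largest, so this is the choice
- small disc (444,230)
- pink disc (398,271)
- blue disc (443,288)
- yellow caps on the decoy die (464,129) and (521,99)

```bash
cat > vis.py <<'E'
from plant import *
import cv2,numpy as np
def ray(n,uv):
    c=camera_info(n);K,T=c["K"],c["T"]
    d=np.linalg.inv(K)@np.array([uv[0],uv[1],1.]);d=T[:3,:3]@np.array([d[0],-d[1],-d[2]])
    return T[:3,3],d/np.linalg.norm(d)
def onz(n,uv,z):
    o,d=ray(n,uv);return (o+d*(z-o[2])/d[2])
def proj(n,P):
    c=camera_info(n);K,T=c["K"],c["T"]
    p=T[:3,:3].T@(np.array(P)-T[:3,3]);p=K@np.array([p[0],-p[1],-p[2]]);return p[:2]/p[2]
def blobs(mask,amin=25):
    k,l,s,c=cv2.connectedComponentsWithStats(mask.astype(np.uint8))
    return [(c[i],s[i],(l==i)) for i in range(1,k) if s[i][4]>=amin]
def tri(u,v):
    (a,d),(b,e)=ray("top",u),ray("scene",v)
    A=np.array([d,-e]).T;x=np.linalg.lstsq(A,b-a,rcond=None)[0]
    p,q=a+x[0]*d,b+x[1]*e;return (p+q)/2,np.linalg.norm(p-q)
E
python3 - <<'E'
from vis import *
np.set_printoptions(precision=4,suppress=True)
for n in("top","scene"):
    f=cv2.imread(f"pics/{n}0.png");h=cv2.cvtColor(f,cv2.COLOR_BGR2HSV)
    m=cv2.inRange(h,(18,140,110),(32,255,255))>0
    for c,s,b in blobs(m,30):
        x,y=int(c[0]),int(c[1]); z=.0
        print(n,"yel",c.round(1),s,h[y,x],"z20",onz(n,c,.020)[:2],"z49",onz(n,c,.049)[:2])
    m=cv2.inRange(h,(3,110,50),(17,255,200))>0
    for c,s,b in blobs(m,400):
        r=cv2.minAreaRect(np.argwhere(b)[:,::-1].astype(np.float32));q=[onz(n,p,.012)[:2] for p in cv2.boxPoints(r)]
        print(n,"brown",c.round(1),s[4],np.mean(q,0),[np.linalg.norm(q[i]-q[i-1]).round(3) for i in range(4)],np.degrees(np.arctan2(*(q[1]-q[0])[::-1])),np.degrees(np.arctan2(*(q[2]-q[1])[::-1])))
f=cv2.imread("pics/top0.png");cv2.imwrite("pics/crop1.png",cv2.resize(f[150:300,200:466],None,fx=3,fy=3,interpolation=cv2.INTER_CUBIC))
E
```

```text
top yel [521.8  97.8] [517  94  10   9  66] [ 21 203 133] z20 [ 0.9051 -0.6043] z49 [ 0.8922 -0.5908]
top yel [464.4 128.8] [460 125  10   9  73] [ 21 199 132] z20 [ 0.8026 -0.4158] z49 [ 0.7921 -0.4065]
top yel [441.1 204.3] [434 197  15  15 183] [ 21 187 142] z20 [ 0.5604 -0.3305] z49 [ 0.5552 -0.3232]
top yel [350.9 212.9] [345 207  13  13 131] [ 22 159 138] z20 [ 0.535  -0.0536] z49 [ 0.5304 -0.0524]
top yel [443.5 230. ] [439 225  11  11  90] [ 21 193 140] z20 [ 0.4811 -0.3337] z49 [ 0.4778 -0.3262]
top yel [438.2 253. ] [431 246  16  15 184] [ 22 182 144] z20 [ 0.4118 -0.3143] z49 [ 0.4099 -0.3073]
top yel [598.5 332.4] [592 327  12  11  33] [ 18 136 144] z20 [ 0.1815 -0.766 ] z49 [ 0.1848 -0.7489]
top brown [341.5  85.7] 2411 [0.9572 0.0007] [np.float64(0.022), np.float64(1.479), np.float64(0.021), np.float64(1.475)] -90.14179062144034 174.81485619249258
top brown [168.1 116.7] 686 [0.8617 0.5412] [np.float64(0.203), np.float64(0.067), np.float64(0.205), np.float64(0.066)] -17.434124655550015 -113.19846540867064
top brown [134.  192.9] 402 [0.604  0.6266] [np.float64(0.046), n
[... 720 characters left out ...]
20 147 135] z20 [ 0.7802 -0.3944] z49 [ 0.7868 -0.4012]
scene brown [392.1  39.9] 1862 [0.1247 1.0812] [np.float64(0.378), np.float64(0.404), np.float64(0.429), np.float64(0.388)] 120.90069864321129 21.724852649920862
scene brown [470.9 284.4] 2334 [0.964  0.2252] [np.float64(0.021), np.float64(1.011), np.float64(0.032), np.float64(1.001)] 90.12792625185276 -14.892994318134233
scene brown [497.2 164.6] 496 [0.8514 0.5577] [np.float64(0.071), np.float64(0.218), np.float64(0.077), np.float64(0.21)] 61.76976749629231 -55.59329964452038
scene brown [229.6 309.6] 2156 [ 0.4849 -0.3278] [np.float64(0.231), np.float64(0.094), np.float64(0.242), np.float64(0.085)] 98.4958669858892 -3.786757567218372
```

View pics/crop1.png

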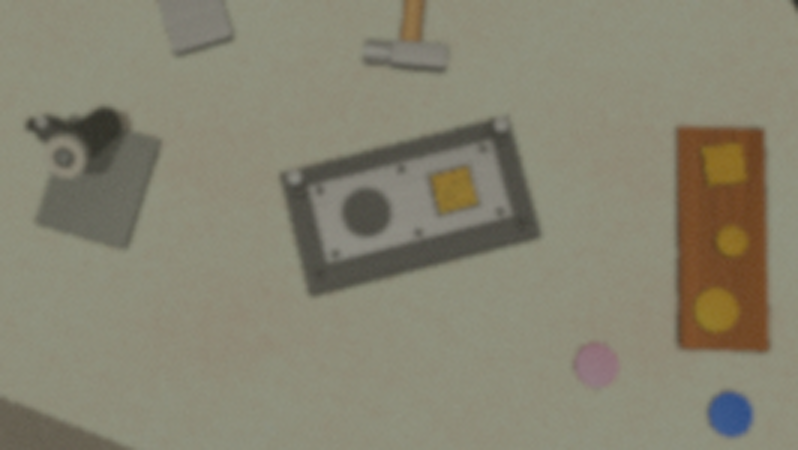

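The crop shows the chosen big yellow disc on the board (area about 46 mm in diameter, and both views agree). The round cavity is at crop (366,212), the medal at (454,190), the posts at (295,177) and (502,124), and the lens ring at (64,157).

Next I measure the die and the stand.

```bash
python3 - <<'E'
from vis import *
np.set_printoptions(precision=4,suppress=True)
f=cv2.imread("pics/top0.png");h=cv2.cvtColor(f,cv2.COLOR_BGR2HSV);g=cv2.cvtColor(f,cv2.COLOR_BGR2GRAY)
U=cv2.resize(f,None,fx=4,fy=4,interpolation=cv2.INTER_CUBIC);H=cv2.cvtColor(U,cv2.COLOR_BGR2HSV)
def rect(m,box,z,name,amin):
    M=np.zeros(m.shape,bool);x0,y0,x1,y1=[4*b for b in box];M[y0:y1,x0:x1]=m[y0:y1,x0:x1]>0
    for c,s,b in blobs(M,amin):
        r=cv2.minAreaRect(np.argwhere(b)[:,::-1].astype(np.float32));px=(cv2.boxPoints(r)+.5)/4-.5
        q=[onz("top",p,z)[:2] for p in px]
        print(name,(c+.5)/4-.5,s[4]/16,np.mean(q,0),onz("top",(c+.5)/4-.5,z)[:2],[np.linalg.norm(q[i]-q[i-1]).round(3) for i in range(4)],"ang",np.degrees(np.arctan2(*(q[1]-q[0])[::-1]))%90)
for y,x in[(220,322),(205,320),(235,305),(220,230),(200,215),(218,310),(212,310)]:print(x,y,h[y,x],end=" ")
print()
dark=cv2.inRange(H,(0,0,0),(180,255,100))
# die outline: grey/dark vs bench; base: grey
ys=slice(185,255)
print("gray rows",g[222,290:385].tolist());print(g[225,205:260].tolist());print(h[225,205:260,1].tolist())
rect(cv2.inRange(H,(0,0,0),(180,255,95)),(285,180,390,255),.022,"shoe",4000)
rect(cv2.inRange(H,(0,0,0),(180,255,100)),(312,210,332,232),.044,"cav",500)
rect(cv2.inRange(H,(0,0,115),(180,28,255)),(298,190,378,245),.044,"plate",2000)
rect(cv2.inRange(H,(15,120,100),(35,255,255)),(340,200,365,225),.049,"medal",500)
E
```

```text
322 220 [30 32 80] 320 205 [22 36 79] 305 235 [30 28 81] 230 220 [ 33  29 105] 215 200 [ 25  35 139] 310 218 [ 28  22 139] 310 212 [ 22  21 135] 
gray rows [140, 140, 140, 141, 138, 131, 109, 92, 79, 79, 77, 77, 79, 79, 92, 114, 129, 135, 136, 137, 138, 135, 134, 123, 103, 86, 78, 76, 79, 77, 75, 78, 76, 77, 78, 78, 78, 77, 79, 93, 114, 128, 135, 136, 135, 137, 136, 138, 136, 137, 136, 137, 136, 137, 133, 127, 121, 124, 127, 131, 131, 135, 133, 133, 134, 135, 135, 135, 134, 135, 135, 133, 132, 129, 127, 118, 109, 102, 104, 98, 91, 79, 73, 71, 74, 71, 77, 82, 101, 122, 135, 140, 139, 138, 140]
[138, 139, 139, 140, 138, 139, 136, 127, 122, 114, 112, 110, 107, 102, 100, 100, 101, 101, 100, 104, 102, 103, 104, 103, 101, 103, 102, 103, 104, 104, 103, 103, 105, 105, 106, 105, 105, 104, 99, 103, 123, 133, 138, 139, 139, 138, 139, 139, 137, 137, 140, 138, 140, 140, 139]
[38, 38, 33, 32, 36, 32, 33, 34, 37, 33, 34, 34, 28, 29, 28, 28, 28, 30, 30, 27, 30, 27, 26, 27, 27, 29, 32, 27, 26, 27, 29, 29, 29, 29, 31, 29, 29, 29, 31, 34, 35, 32, 33, 38, 36, 38, 33, 34, 36, 38, 36, 36, 34, 32, 34]
shoe [336.5186 220.7377] 1407.1875 [ 0.5194 -0.0085] [ 0.5108 -0.0093] [np.float64(0.128), np.float64(0.243), np.float64(0.129), np.float64(0.239)] ang 14.423437838538504
cav [321.688  220.3496] 187.4375 [0.5095 0.0356] [0.5091 0.0354] [np.float64(0.046), np.float64(0.045), np.float64(0.046), np.float64(0.045)] ang 89.72346795974343
plate [335.4058 217.0044] 1116.875 [ 0.5204 -0.0081] [ 0.5191 -0.0059] [np.float64(0.08), np.float64(0.192), np.float64(0.08), np.float64(0.19)] ang 14.504725302174151
medal [350.8216 212.8867] 149.625 [ 0.5307 -0.052 ] [ 0.5306 -0.0522] [np.float64(0.037), np.float64(0.037), np.float64(0.037), np.float64(0.037)] ang 14.976782917844886
```

```bash
python3 - <<'E'
from vis import *
np.set_printoptions(precision=4,suppress=True)
f=cv2.imread("pics/top0.png")
U=cv2.resize(f,None,fx=4,fy=4,interpolation=cv2.INTER_CUBIC);g=cv2.GaussianBlur(cv2.cvtColor(U,cv2.COLOR_BGR2GRAY),(5,5),0)
M=np.zeros(g.shape,bool);M[185*4:240*4,205*4:262*4]=(g<120)[185*4:240*4,205*4:262*4]
c,s,b=max(blobs(M,1000),key=lambda t:t[1][4])
cs=cv2.findContours(b.astype(np.uint8),cv2.RETR_EXTERNAL,cv2.CHAIN_APPROX_NONE)[0][0][:,0].astype(float)
P=np.array([onz("top",(p+.5)/4-.5,.012)[:2] for p in cs])
px=(cs+.5)/4-.5
# front edge: between crop(40,224),(120,246); right edge between (130,240),(156,150)
def edge(a,bb):
    a=np.array(a)/3+[200,150];bb=np.array(bb)/3+[200,150];d=bb-a;L=np.linalg.norm(d);d/=L
    t=(px-a)@d;o=(px-a)@np.array([-d[1],d[0]]);k=(t>.12*L)&(t<.88*L)&(abs(o)<3)
    l=cv2.fitLine(P[k].astype(np.float32),cv2.DIST_HUBER,0,.001,.001).ravel();return l,k.sum()
F,nf=edge((37,222),(127,248));R,nr=edge((127,248),(160,140));print(F,nf,R,nr)
aF=np.degrees(np.arctan2(F[1],F[0]))%90-90;aR=np.degrees(np.arctan2(R[1],R[0]))%90-90;print("yaw",aF,aR)
x=np.linalg.solve(np.array([F[:2],-R[:2]]).T,R[2:]-F[2:]);C=F[2:]+x[0]*F[:2]
w=np.radians((aF+aR)/2);X=np.array([np.cos(w),np.sin(w)]);Y=np.array([-X[1],X[0]])
print("corner",C,"origin",C+.06*X+.05*Y)
for n,box,th in(("top",(210,188,232,214),120),("scene",(370,125,405,180),110)):
    f=cv2.imread(f"pics/{n}0.png");x0,y0,x1,y1=box
    cv2.imwrite(f"pics/h_{n}.png",cv2.resize(f[y0:y1,x0:x1],None,fx=12,fy=12,interpolation=cv2.INTER_CUBIC))
O=C+.06*X+.05*Y
print(proj("top",[*O,.145]),proj("scene",[*O,.145]))
a=cv2.imread("pics/h_top.png");b=cv2.imread("pics/h_scene.png");h=max(a.shape[0],b.shape[0])
pad=lambda i:cv2.copyMakeBorder(i,0,h-i.shape[0],0,0,cv2.BORDER_CONSTANT)
o=np.hstack([pad(a),pad(b)]);o=cv2.resize(o,None,fx=min(1,790/o.shape[1],590/o.shape[0]),fy=min(1,790/o.shape[1],590/o.shape[0]));print(o.shape,h);cv2.imwrite("pics/heads.png",o)
E
```

```text
[0.2839 0.9589 0.4885 0.3277] 91 [ 0.9596 -0.2813  0.528   0.2655] 109
yaw -16.490654 -16.339272
corner [0.4747 0.2811] origin [0.5464 0.3121]
[221.8123 202.5546] [381.9131 137.5811]
(590, 611, 3) 660
```

View pics/heads.png

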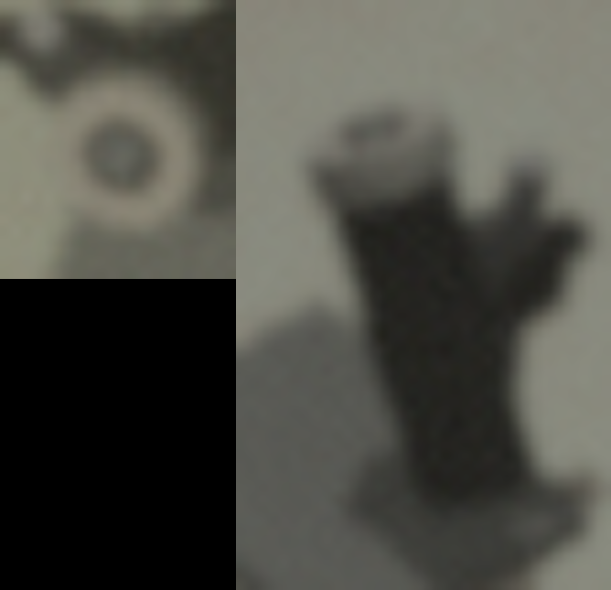

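The lens shows at top (221.0,202.0) and scene (382.2,136.8). The base-derived projection falls within 1 px in both views, so the lens is at about (0.547,0.313,0.145) with the stand at yaw -16.4°.

The die centre is (0.5204,-0.0081) at yaw 14.5°. Now I move to the blank by way of (0.5,0).

```bash
cat > go.py <<'E'
from vis import *
from scipy.spatial.transform import Rotation as Ro
np.set_printoptions(precision=4,suppress=True)
# frames
DC=np.array([.5204,-.0081]);DY=np.radians(14.5)
def delta(p,R=None):
    s=read_state();r=Ro.from_rotvec(s["orientation"]);M=r.as_matrix()
    print("t %.2f tcp"%s["t"],s["tcp_pos"],"yaw_y %.1f"%np.degrees(np.arctan2(M[1,1],M[0,1])),"z",M[:,2],"gap %.3f"%s["finger_gap"],"F",s["force"],"ff %.1f"%s["finger_force"])
    if p is not None: print("shift cm",M.T@(np.array(p)-s["tcp_pos"])*100)
    if R is not None: print("rot deg",np.degrees((r.inv()*R).as_rotvec()),)
def down(yaw): # tool down, tool y at yaw deg
    a=np.radians(yaw);y=[np.cos(a),np.sin(a),0];z=[0,0,-1];return Ro.from_matrix(np.array([np.cross(y,z),y,z]).T)
E
python3 -m jog '[{"rot":[0,0,0],"translation":[-3.1,-3.24,0],"fingers":8.5},{"rot":[0,0,0],"translation":[-3.1,-3.24,0],"fingers":8.5},{"rot":[0,0,0],"translation":[-3.1,-3.24,0],"fingers":8.5},{"rot":[0,0,0],"translation":[-3.1,-3.24,0],"fingers":8.5},{"rot":[0,0,0],"translation":[-3.1,-3.24,0],"fingers":8.5},{"rot":[0,0,0],"translation":[-3.1,-3.24,0],"fingers":8.5},{"rot":[0,0,0],"translation":[-3.1,-3.24,0],"fingers":8.5},{"rot":[0,0,0],"translation":[-3.1,-3.24,0],"fingers":8.5},{"rot":[0,0,0],"translation":[-3.1,-3.24,0],"fingers":8.5},{"rot":[0,0,0],"translation":[-3.1,-3.24,0],"fingers":8.5},{"rot":[0,0,0],"translation":[-3.1,-3.24,0],"fingers":8.5},{"rot":[0,0,0],"translation":[-3.1,-3.24,0],"fingers":8.5},{"rot":[0,0,0],"translation":[-3.1,-3.24,0],"fingers":8.5},{"rot":[0,0,0],"translation":[-3.1,-3.24,0],"fingers":8.5},{"rot":[0,0,0],"translation":[-3.1,-3.24,0],"fingers":8.5}]' 40
python3 -m jog '[{"rot":[0,0,0],"translation":[-0.46,-4.06,0],"fingers":8.5},{"rot":[0,0,0],"translation":[-0.46,-4.06,0],"fingers":8.5},{"rot":[0,0,0],"translation":[-0.46,-4.06,0],"fingers":8.5},{"rot":[0,0,0],"translation":[-0.46,-4.06,0],"fingers":7},{"rot":[0,0,0],"translation":[-0.46,-4.06,0],"fingers":6},{"rot":[0,0,0],"translation":[-0.46,-4.06,0],"fingers":6},{"rot":[0,0,0],"translation":[-0.46,-4.06,0],"fingers":6},{"rot":[0,0,0],"translation":[-0.46,-4.06,0],"fingers":6},{"rot":[0,0,0],"translation":[0,0,0],"fingers":6}]' 40
python3 -c "
from go import *
delta([.411,-.315,.1],down(67.8))
print(tri((221.0,202.0),(382.2,136.8)))"
```

```text
t: 1.98
tcp_pos: [0.502, -0.0018, 0.2309]
orientation: [-0.604, -3.082, -0.0]
force: [0.5, 0.2, -0.1]
finger_gap: 0.992
finger_force: 0.0
t: 3.1
tcp_pos: [0.4125, -0.317, 0.2308]
orientation: [-0.609, -3.081, 0.0]
force: [-0.4, 0.8, -0.0]
finger_gap: 0.704
finger_force: 0.0
t 3.10 tcp [ 0.4125 -0.317   0.2308] yaw_y 67.6 z [-0.0009  0.     -1.    ] gap 0.704 F [-0.4121  0.81   -0.0357] ff 0.0
shift cm [ 0.202   0.1354 13.0798]
rot deg [-0.0168 -0.0464 -0.1666]
(array([0.547 , 0.3133, 0.1477]), np.float64(0.001129848718767601))
```

```bash
python3 -m jog '[{"rot":[0,0,0],"translation":[0.2,0.14,4],"fingers":5.6},{"rot":[0,0,0],"translation":[0,0,4],"fingers":5.6},{"rot":[0,0,0],"translation":[0,0,4],"fingers":5.6},{"rot":[0,0,0],"translation":[0,0,4],"fingers":5.6},{"rot":[0,0,0],"translation":[0,0,2.8],"fingers":5.6},{"rot":[0,0,0],"translation":[0,0,0],"fingers":5.6},{"rot":[0,0,0],"translation":[0,0,0],"fingers":5.6}]' 40
python3 -c "
from go import *
delta([.411,-.315,.0145])
a=grab_frame('top')[190:290,390:490];b=grab_frame('scene')[230:330,160:260]
cv2.imwrite('pics/near1.png',np.hstack([cv2.resize(i,None,fx=4,fy=4,interpolation=cv2.INTER_CUBIC) for i in(a,b)]))"
```

```text
t: 3.98
tcp_pos: [0.413, -0.313, 0.0442]
orientation: [0.603, 3.082, -0.001]
force: [0.1, -0.8, 0.7]
finger_gap: 0.656
finger_force: 0.0
t 3.98 tcp [ 0.413  -0.313   0.0442] yaw_y 67.9 z [ 0.001  -0.0006 -1.    ] gap 0.656 F [ 0.1175 -0.8343  0.7459] ff 0.0
shift cm [ 0.1094 -0.2624  2.9742]
```

View pics/near1.png

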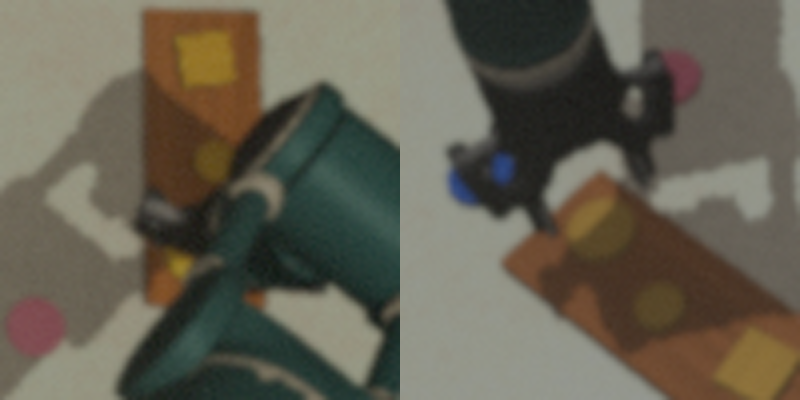

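The top view shows the gripper above the disc, and the scene view shows the disc between the two fingertips. I'll check the noise in the pose reading next.

```bash
cat >> go.py <<'E'
def avg(n=8):
    P=[];Q=[];F=[]
    for i in range(n):
        grab_frame("top");s=read_state();P.append(s["tcp_pos"]);Q.append(s["orientation"]);F.append(s["force"])
    r=Ro.from_rotvec(Q).mean();M=r.as_matrix();p=np.mean(P,0)
    print("t %.2f avg"%s["t"],p,"std",np.std(P,0),"yaw_y %.1f"%np.degrees(np.arctan2(M[1,1],M[0,1])),"z",M[:,2],"gap %.3f ff %.1f"%(s["finger_gap"],s["finger_force"]),"F",np.mean(F,0))
    return p,r
def davg(p,R=None,n=8):
    q,r=avg(n);print("shift cm",r.as_matrix().T@(np.array(p)-q)*100)
    if R is not None: print("rot deg",np.degrees((r.inv()*R).as_rotvec()))
E
python3 -c "
from go import *
davg([.411,-.315,.0145],down(67.8))"
```

```text
t 4.47 avg [ 0.4128 -0.3135  0.0443] std [0.0004 0.0002 0.0005] yaw_y 67.8 z [ 0.0015 -0.0012 -1.    ] gap 0.657 ff 0.0 F [ 0.0902 -0.1068  0.1714]
shift cm [ 0.1179 -0.2062  2.9842]
rot deg [-0.0313  0.1045  0.0361]
```

```bash
python3 -m jog '[{"rot":[0,0,0],"translation":[0.12,-0.2,1.0],"fingers":5.6},{"rot":[0,0,0],"translation":[0,0,1],"fingers":5.6},{"rot":[0,0,0],"translation":[0,0,0.5],"fingers":5.6},{"rot":[0,0,0],"translation":[0,0,0],"fingers":5.6}]'
python3 -c "
from go import *
davg([.411,-.315,.0145])"
python3 -m jog '[{"rot":[0,0,0],"translation":[0,0,0.2],"fingers":5.6},{"rot":[0,0,0],"translation":[0,0,0],"fingers":5.6}]'
python3 -m jog '[{"rot":[0,0,0],"translation":[0,0,0.2],"fingers":5.6},{"rot":[0,0,0],"translation":[0,0,0],"fingers":5.6}]'
python3 -c "
from go import *
davg([.411,-.315,.0145],n=4)"
```

```text
t: 4.97
tcp_pos: [0.4097, -0.3139, 0.0173]
orientation: [-0.604, -3.081, -0.002]
force: [0.2, 0.7, -0.1]
finger_gap: 0.657
finger_force: 0.0
t 5.38 avg [ 0.4105 -0.3145  0.0184] std [0.0002 0.0002 0.0003] yaw_y 67.8 z [ 0.0002 -0.0002 -1.    ] gap 0.654 ff 0.0 F [0.1682 0.0213 0.1222]
shift cm [-0.065  -0.0248  0.3927]
t: 5.62
tcp_pos: [0.4102, -0.3143, 0.0161]
orientation: [-0.604, -3.083, -0.0]
force: [0.5, 0.1, -0.4]
finger_gap: 0.656
finger_force: 0.0
t: 5.88
tcp_pos: [0.4101, -0.3142, 0.014]
orientation: [-0.604, -3.083, -0.0]
force: [-0.8, 0.8, -0.1]
finger_gap: 0.654
finger_force: 0.0
t 6.08 avg [ 0.4103 -0.3144  0.0142] std [0. 0. 0.] yaw_y 67.8 z [-0.0001  0.0001 -1.    ] gap 0.658 ff 0.0 F [ 0.0524 -0.2511 -0.4376]
shift cm [-0.091  -0.0303 -0.0284]
```

Still no contact at TCP z = 14.2 mm, so I step down until the tips touch the board.

```bash
for i in 1 2 3; do python3 -m jog '[{"rot":[0,0,0],"translation":[0,0,0.1],"fingers":5.6},{"rot":[0,0,0],"translation":[0,0,0],"fingers":5.6}]' | egrep 'tcp|force'; done
```

```text
tcp_pos: [0.4103, -0.3144, 0.0132]
force: [-0.0, 0.1, -1.1]
finger_force: 0.0
tcp_pos: [0.4102, -0.3143, 0.0121]
force: [0.8, -0.4, 0.4]
finger_force: 0.0
tcp_pos: [0.4103, -0.3144, 0.0112]
force: [0.4, 0.9, -0.0]
finger_force: 0.0
```

```bash
for i in 1 2 3; do python3 -m jog '[{"rot":[0,0,0],"translation":[0,0,0.1],"fingers":5.6},{"rot":[0,0,0],"translation":[0,0,0],"fingers":5.6}]' | egrep 'tcp|force'; done
```

```text
tcp_pos: [0.4102, -0.3144, 0.0102]
force: [-0.1, -0.2, -0.2]
finger_force: 0.0
tcp_pos: [0.4102, -0.3144, 0.0092]
force: [0.3, 0.7, -0.2]
finger_force: 0.0
tcp_pos: [0.4102, -0.3143, 0.0082]
force: [0.1, -0.5, 1.5]
finger_force: 0.0
```

```bash
for i in 1 2; do python3 -m jog '[{"rot":[0,0,0],"translation":[0,0,0.05],"fingers":5.6},{"rot":[0,0,0],"translation":[0,0,0],"fingers":5.6}]' | egrep 'tcp|force'; done
```

```text
tcp_pos: [0.4104, -0.3145, 0.0079]
force: [-0.2, 0.5, 0.9]
finger_force: 0.3
tcp_pos: [0.4104, -0.3145, 0.0078]
force: [-1.2, 1.0, 5.7]
finger_force: 2.6
```

The tips touch at TCP z = 8.0 mm, so the pad set-back at 56 mm opening is 4.0 mm, which matches the linkage estimate (about 2.2 mm at 45 mm opening). I raise 6 mm, squeeze once to centre the disc, open, turn 90° and grip.

```bash
python3 -m jog '[{"rot":[0,0,0],"translation":[0,0,-0.6],"fingers":5.6},{"rot":[0,0,0],"translation":[0,0,0],"fingers":5.0},{"rot":[0,0,0],"translation":[0,0,0],"fingers":4.0},{"rot":[0,0,0],"translation":[0,0,0],"fingers":4.0},{"rot":[0,0,0],"translation":[0,0,0],"fingers":4.0}]' 20
python3 -m jog '[{"rot":[0,0,0],"translation":[0,0,0],"fingers":5.4},{"rot":[0,0,0],"translation":[0,0,-0.6],"fingers":5.4},{"rot":[0,0,0],"translation":[0,0,-0.6],"fingers":5.4},{"rot":[0,0,0],"translation":[0,0,0],"fingers":5.4},{"rot":[0,0,10],"translation":[0,0,0],"fingers":5.4},{"rot":[0,0,10],"translation":[0,0,0],"fingers":5.4},{"rot":[0,0,10],"translation":[0,0,0],"fingers":5.4},{"rot":[0,0,10],"translation":[0,0,0],"fingers":5.4},{"rot":[0,0,10],"translation":[0,0,0],"fingers":5.4},{"rot":[0,0,10],"translation":[0,0,0],"fingers":5.4},{"rot":[0,0,10],"translation":[0,0,0],"fingers":5.4},{"rot":[0,0,10],"translation":[0,0,0],"fingers":5.4},{"rot":[0,0,10],"translation":[0,0,0],"fingers":5.4},{"rot":[0,0,0],"translation":[0,0,0],"fingers":5.4}]' 20
python3 -c "
from go import *
davg([.4103,-.3144,.0138],down(-22.2))"
```

```text
t: 8.7
tcp_pos: [0.4106, -0.3147, 0.0138]
orientation: [0.604, 3.082, -0.001]
force: [0.2, 2.0, 4.7]
finger_gap: 0.506
finger_force: 19.8
t: 10.45
tcp_pos: [0.4103, -0.3144, 0.0253]
orientation: [-2.605, -1.755, 0.0]
force: [-0.1, 0.3, -0.7]
finger_gap: 0.634
finger_force: 0.0
t 10.85 avg [ 0.4103 -0.3144  0.0253] std [0. 0. 0.] yaw_y -22.1 z [-0.  0. -1.] gap 0.633 ff 0.0 F [-0.2015 -0.3201 -0.0812]
shift cm [0.0001 0.0008 1.1472]
rot deg [-0.0008 -0.      0.1482]
```

```bash
python3 -m jog '[{"rot":[0,0,0],"translation":[0,0,0.6],"fingers":5.4},{"rot":[0,0,0],"translation":[0,0,0.55],"fingers":5.4},{"rot":[0,0,0],"translation":[0,0,0],"fingers":5.4},{"rot":[0,0,0],"translation":[0,0,0],"fingers":4.0},{"rot":[0,0,0],"translation":[0,0,0],"fingers":4.0},{"rot":[0,0,0],"translation":[0,0,0],"fingers":4.0}]' 40
python3 -c "
from go import *
avg(4)"
python3 -m jog '[{"rot":[0,0,0],"translation":[0,0,-0.5],"fingers":4.0},{"rot":[0,0,0],"translation":[0,0,-2],"fingers":4.0},{"rot":[0,0,0],"translation":[0,0,-4],"fingers":4.0},{"rot":[0,0,0],"translation":[0,0,-4],"fingers":4.0},{"rot":[0,0,0],"translation":[0,0,0],"fingers":4.0}]' 40
python3 -c "
from go import *
a=DY;c=[*(DC+.045*np.array([-np.sin(a),np.cos(a)])),.115];print(c)
davg(c)
a=grab_frame('top')[190:290,390:490];b=grab_frame('scene')[180:280,160:260]
cv2.imwrite('pics/held.png',np.hstack([cv2.resize(i,None,fx=4,fy=4,interpolation=cv2.INTER_CUBIC) for i in(a,b)]))"
```

```text
t: 11.6
tcp_pos: [0.4105, -0.3146, 0.014]
orientation: [2.607, 1.753, 0.0]
force: [-0.9, 0.3, 0.5]
finger_gap: 0.494
finger_force: 40.5
t 11.80 avg [ 0.4105 -0.3146  0.014 ] std [0. 0. 0.] yaw_y -22.2 z [ 0.0004 -0.0003 -1.    ] gap 0.499 ff 40.6 F [0.5307 0.1131 1.3939]
t: 12.42
tcp_pos: [0.4127, -0.3164, 0.1228]
orientation: [2.601, 1.749, 0.003]
force: [0.1, -0.6, -0.9]
finger_gap: 0.493
finger_force: 40.8
[np.float64(0.50913289981755), np.float64(0.03546664381701485), 0.115]
t 12.82 avg [ 0.4096 -0.3138  0.1178] std [0.0007 0.0006 0.0012] yaw_y -22.2 z [-0.0014  0.0012 -1.    ] gap 0.498 ff 40.8 F [-0.0699 -0.0217 -1.1487]
shift cm [36.1032 -3.9594  0.3059]
```

View pics/held.png

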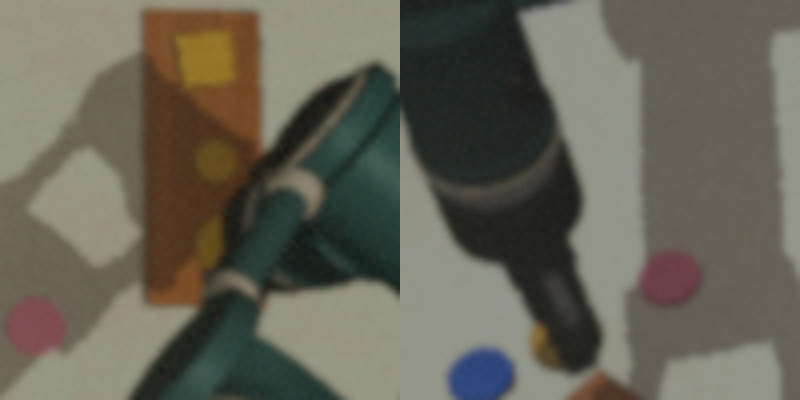

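The held view shows the yellow disc between the fingertips over the board, the jaw seen along its closing line at about (560,345). Fz of -1.1 N matches 108 g. Next I carry it to the round cavity.

```bash
python3 -m jog '[{"rot":[0,0,0],"translation":[3,-0.4,0],"fingers":4.0},{"rot":[0,0,0],"translation":[4,-0.44,0],"fingers":4.0},{"rot":[0,0,0],"translation":[4,-0.44,0],"fingers":4.0},{"rot":[0,0,0],"translation":[4,-0.44,0],"fingers":4.0},{"rot":[0,0,0],"translation":[4,-0.44,0],"fingers":4.0},{"rot":[0,0,0],"translation":[4,-0.44,0],"fingers":4.0},{"rot":[0,0,0],"translation":[4,-0.44,0],"fingers":4.0},{"rot":[0,0,0],"translation":[4,-0.44,0],"fingers":4.0},{"rot":[0,0,0],"translation":[3,-0.3,0],"fingers":4.0},{"rot":[0,0,0],"translation":[2.1,-0.2,0],"fingers":4.0},{"rot":[0,0,0],"translation":[0,0,0],"fingers":4.0},{"rot":[0,0,0],"translation":[0,0,0],"fingers":4.0},{"rot":[0,0,0],"translation":[0,0,0],"fingers":4.0},{"rot":[0,0,0],"translation":[0,0,0],"fingers":4.0}]' 40
python3 -c "
from go import *
davg([.5092,.0355,.054],down(-22.2),4)"
```

```text
t: 14.68
tcp_pos: [0.5095, 0.0342, 0.1188]
orientation: [2.608, 1.752, -0.0]
force: [0.1, -0.2, -1.1]
finger_gap: 0.49
finger_force: 40.8
t 14.88 avg [0.5096 0.0345 0.1188] std [0.     0.0001 0.    ] yaw_y -22.2 z [ 0.0001 -0.     -1.    ] gap 0.497 ff 40.8 F [ 0.3342  0.2419 -0.895 ]
shift cm [ 0.0814 -0.0729  6.4823]
rot deg [ 0.0042  0.001  -0.005 ]
```

```bash
python3 -m jog '[{"rot":[0,0,0],"translation":[0.08,-0.07,1.5],"fingers":4.0},{"rot":[0,0,0],"translation":[0,0,2],"fingers":4.0},{"rot":[0,0,0],"translation":[0,0,2],"fingers":4.0},{"rot":[0,0,0],"translation":[0,0,1],"fingers":4.0},{"rot":[0,0,0],"translation":[0,0,0],"fingers":4.0},{"rot":[0,0,0],"translation":[0,0,0],"fingers":4.0},{"rot":[0,0,0],"translation":[0,0,0],"fingers":4.0}]' 40
python3 -c "
from go import *
f=cv2.imread('pics/scene0.png');U=cv2.resize(f,None,fx=4,fy=4,interpolation=cv2.INTER_CUBIC);g=cv2.cvtColor(U,cv2.COLOR_BGR2GRAY)
M=np.zeros(g.shape,bool);sl=(slice(203*4,221*4),slice(308*4,331*4));M[sl]=(g<95)[sl]
for c,s,b in blobs(M,200): print((c+.5)/4-.5,s/4,onz('scene',(c+.5)/4-.5,.044),onz('scene',(c+.5)/4-.5,.041))
davg([.5092,.0355,.046],n=4)"
```

```text
t: 15.75
tcp_pos: [0.5102, 0.036, 0.0547]
orientation: [2.606, 1.753, 0.002]
force: [-0.1, -0.4, -0.6]
finger_gap: 0.496
finger_force: 40.8
[318.4155 211.7945] [310.25 205.25  17.5   14.   769.25] [0.5076 0.0349 0.044 ] [0.506  0.0369 0.041 ]
t 15.95 avg [0.5099 0.036  0.0545] std [0.0001 0.     0.0001] yaw_y -22.2 z [ 0.0014  0.     -1.    ] gap 0.495 ff 40.8 F [ 0.2191 -0.2363 -0.6542]
shift cm [-0.0679 -0.0462  0.8481]
```

```bash
python3 -m jog '[{"rot":[0,0,0],"translation":[-0.1,-0.09,0.4],"fingers":4.0},{"rot":[0,0,0],"translation":[0,0,0.4],"fingers":4.0},{"rot":[0,0,0],"translation":[0,0,0],"fingers":4.0},{"rot":[0,0,0],"translation":[0,0,0],"fingers":4.0}]' 40 | egrep 'tcp|force'
for i in 1 2; do python3 -m jog '[{"rot":[0,0,0],"translation":[0,0,0.1],"fingers":4.0},{"rot":[0,0,0],"translation":[0,0,0],"fingers":4.0}]' | egrep 'tcp|force'; done
```

```text
tcp_pos: [0.508, 0.0353, 0.0456]
force: [-0.7, 0.7, -1.7]
finger_force: 40.8
tcp_pos: [0.5081, 0.0353, 0.0448]
force: [0.8, 0.6, -0.9]
finger_force: 40.8
tcp_pos: [0.508, 0.0353, 0.0437]
force: [-0.2, -0.4, -1.0]
finger_force: 40.8
```

```bash
for i in 1 2 3; do python3 -m jog '[{"rot":[0,0,0],"translation":[0,0,0.05],"fingers":4.0},{"rot":[0,0,0],"translation":[0,0,0],"fingers":4.0}]' | egrep 'tcp|: \[.*force|^force'; done
```

```text
tcp_pos: [0.508, 0.0353, 0.0432]
force: [0.8, 0.2, -0.3]
tcp_pos: [0.5081, 0.0353, 0.043]
force: [-0.8, 0.4, 1.6]
tcp_pos: [0.5082, 0.0354, 0.0429]
force: [-2.2, -0.4, 5.3]
```

Contact comes at TCP z = 43.0 mm, as expected for a seated blank, with little side force. I release, rise and look.

```bash
python3 -m jog '[{"rot":[0,0,0],"translation":[0,0,-0.05],"fingers":4.6},{"rot":[0,0,0],"translation":[0,0,0],"fingers":5.6},{"rot":[0,0,0],"translation":[0,0,0],"fingers":5.6},{"rot":[0,0,0],"translation":[0,0,0],"fingers":5.6},{"rot":[0,0,0],"translation":[0,0,-1],"fingers":5.6},{"rot":[0,0,0],"translation":[0,0,-3],"fingers":5.6},{"rot":[0,0,0],"translation":[0,0,-3],"fingers":5.6},{"rot":[0,0,0],"translation":[-4,0,0],"fingers":5.6},{"rot":[0,0,-9],"translation":[-4,0,0],"fingers":5.6},{"rot":[0,0,-9],"translation":[0,0,0],"fingers":5.6},{"rot":[0,0,-9],"translation":[0,0,0],"fingers":5.6},{"rot":[0,0,-9.7],"translation":[0,0,0],"fingers":5.6},{"rot":[0,0,0],"translation":[0,0,0],"fingers":5.6},{"rot":[0,0,0],"translation":[0,0,0],"fingers":5.6},{"rot":[0,0,0],"translation":[0,0,0],"fingers":5.6}]' 40
python3 -c "
from go import *
a=DY;m=[*(DC-.045*np.array([-np.sin(a),np.cos(a)])),.065];print(m)
davg(m,down(14.5),4)
a=grab_frame('top')[170:270,280:380];b=grab_frame('scene')[170:270,260:360]
cv2.imwrite('pics/seated.png',np.hstack([cv2.resize(i,None,fx=4,fy=4,interpolation=cv2.INTER_CUBIC) for i in(a,b)]))"
```

```text
t: 19.58
tcp_pos: [0.4779, -0.0387, 0.1129]
orientation: [1.924, 2.483, 0.0]
force: [-0.8, -0.6, -0.3]
finger_gap: 0.657
finger_force: 0.0
[np.float64(0.5316671001824499), np.float64(-0.05166664381701484), 0.065]
t 19.77 avg [ 0.4779 -0.0387  0.1128] std [0. 0. 0.] yaw_y 14.5 z [-0. -0. -1.] gap 0.655 ff 0.0 F [ 0.1708 -0.0682 -0.0246]
shift cm [-2.6024  4.8825  4.7802]
rot deg [-0.0028  0.0001 -0.0023]
```

View pics/seated.png

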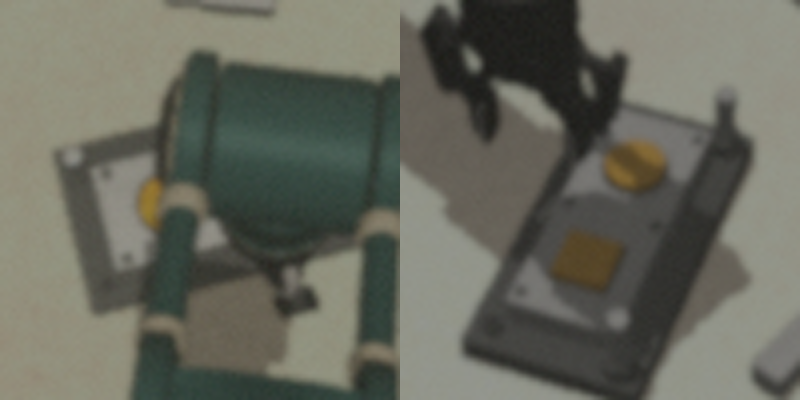

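The scene view shows the blank sitting level in the round cavity, centred at crop (635,165), and the medal at (588,258). Next I go to the medal.

```bash
python3 -m jog '[{"rot":[0,0,0],"translation":[-1.3,2.4,0],"fingers":5.4},{"rot":[0,0,0],"translation":[-1.3,2.38,0],"fingers":5.4},{"rot":[0,0,0],"translation":[0,0,2],"fingers":5.4},{"rot":[0,0,0],"translation":[0,0,2],"fingers":5.4},{"rot":[0,0,0],"translation":[0,0,1.8],"fingers":5.4},{"rot":[0,0,0],"translation":[0,0,0],"fingers":5.4},{"rot":[0,0,0],"translation":[0,0,0],"fingers":5.4},{"rot":[0,0,0],"translation":[0,0,0],"fingers":5.4}]' 40
python3 -c "
from go import *
davg([.5307,-.052,.0437],down(14.5),4)"
```

```text
t: 20.88
tcp_pos: [0.5316, -0.052, 0.0558]
orientation: [1.921, 2.483, 0.001]
force: [-1.0, -0.1, 0.2]
finger_gap: 0.634
finger_force: 0.0
t 21.07 avg [ 0.5313 -0.052   0.0556] std [0.0001 0.     0.0001] yaw_y 14.5 z [ 0.0015 -0.0002 -1.    ] gap 0.632 ff 0.0 F [-0.0932  0.1147  0.1527]
shift cm [ 0.0167 -0.0639  1.191 ]
rot deg [0.0817 0.0346 0.0381]
```

```bash
python3 -m jog '[{"rot":[0,0,0],"translation":[0,-0.06,0.6],"fingers":5.4},{"rot":[0,0,0],"translation":[0,0,0.55],"fingers":5.4},{"rot":[0,0,0],"translation":[0,0,0],"fingers":5.4},{"rot":[0,0,0],"translation":[0,0,0],"fingers":5.4}]' 40
python3 -c "
from go import *
davg([.5307,-.052,.0437],n=4)"
```

```text
t: 21.58
tcp_pos: [0.53, -0.052, 0.0431]
orientation: [-1.922, -2.484, 0.0]
force: [0.1, -1.0, 0.6]
finger_gap: 0.631
finger_force: 0.0
t 21.77 avg [ 0.5302 -0.0521  0.0434] std [0.0001 0.     0.0001] yaw_y 14.5 z [ 0.0002 -0.     -1.    ] gap 0.635 ff 0.0 F [0.1308 0.7232 0.2283]
shift cm [-0.0041  0.0456 -0.0328]
```

```bash
python3 -m jog '[{"rot":[0,0,0],"translation":[0,0,0],"fingers":4.5},{"rot":[0,0,0],"translation":[0,0,0],"fingers":3.4},{"rot":[0,0,0],"translation":[0,0,0],"fingers":3.4},{"rot":[0,0,0],"translation":[0,0,0],"fingers":3.4}]' 60
python3 -m jog '[{"rot":[0,0,0],"translation":[0,0,-0.4],"fingers":3.4},{"rot":[0,0,0],"translation":[0,0,-1],"fingers":3.4},{"rot":[0,0,0],"translation":[0,0,-2],"fingers":3.4},{"rot":[0,0,0],"translation":[0,0,-3],"fingers":3.4},{"rot":[0,0,0],"translation":[0,0,-4],"fingers":3.4},{"rot":[0,0,0],"translation":[0,0,-4],"fingers":3.4},{"rot":[0,0,0],"translation":[0,0,-4],"fingers":3.4},{"rot":[0,0,0],"translation":[0,0,-4],"fingers":3.4},{"rot":[0,0,0],"translation":[0,0,0],"fingers":3.4},{"rot":[0,0,0],"translation":[0,0,0],"fingers":3.4},{"rot":[0,0,0],"translation":[0,0,0],"fingers":3.4}]' 60
cat >> go.py <<'E'
O=np.array([.547,.313,.1455]);w=np.radians(-16.4);X=np.array([np.cos(w),np.sin(w),0]);Y=np.array([-X[1],X[0],0])
S=np.array([0,0,np.cos(np.pi/6)])-.5*X
RF=Ro.from_matrix(np.array([np.cross(np.cross(-S,-Y),-S)*0+np.cross(np.cross(-Y,-S)*-1,-S),np.cross(-Y,-S)*-1,-S]).T)
E
python3 - <<'E'
from go import *
M=RF.as_matrix();print(M,np.linalg.det(M))
pre=O+.14*S;print("pre",pre,"final",O+.0725*S)
q,r=avg(4);print("rot deg",np.degrees((r.inv()*RF).as_rotvec()),"shift pre",r.as_matrix().T@(pre-q)*100)
print(read_state()["joint_pos"])
E
```

```text
t: 22.28
tcp_pos: [0.5305, -0.0521, 0.0439]
orientation: [1.922, 2.484, 0.001]
force: [-1.6, 0.6, 6.2]
finger_gap: 0.436
finger_force: 60.2
t: 23.65
tcp_pos: [0.5288, -0.0519, 0.265]
orientation: [-1.92, -2.482, 0.003]
force: [-0.1, 0.1, -1.8]
finger_gap: 0.443
finger_force: 60.3
[[-0.2823 -0.8308  0.4797]
 [-0.9593  0.2445 -0.1412]
 [ 0.     -0.5    -0.866 ]] 0.9999999999999998
pre [0.4798 0.3328 0.2667] final [0.5122 0.3232 0.2083]
t 23.85 avg [ 0.5292 -0.0519  0.2655] std [0.0002 0.     0.0004] yaw_y 14.5 z [-0.003   0.0004 -1.    ] gap 0.435 ff 60.3 F [ 0.2346 -0.1402 -1.1203]
rot deg [  10.7556  -38.9892 -144.5975] shift pre [38.4759  4.8781 -0.091 ]
[-0.1446 -0.0268  1.8631 -0.      1.3075 -0.3984]
```

```bash
cat >> go.py <<'E'
RF=RF*Ro.from_rotvec([0,0,np.pi])
E
python3 -m jog '[{"rot":[0,0,0],"translation":[2.5,0.3,0],"fingers":3.4},{"rot":[0,0,0],"translation":[4,0.5,0],"fingers":3.4},{"rot":[0,0,0],"translation":[4,0.5,0],"fingers":3.4},{"rot":[0,0,0],"translation":[4,0.5,0],"fingers":3.4},{"rot":[0,0,0],"translation":[4,0.5,0],"fingers":3.4},{"rot":[0,0,0],"translation":[4,0.5,0],"fingers":3.4},{"rot":[0,0,0],"translation":[4,0.5,0],"fingers":3.4},{"rot":[0,0,0],"translation":[4,0.5,0],"fingers":3.4},{"rot":[0,0,0],"translation":[4,0.5,0],"fingers":3.4},{"rot":[0,0,0],"translation":[2.5,0.4,0],"fingers":3.4},{"rot":[0,0,0],"translation":[1.5,0.2,0],"fingers":3.4},{"rot":[0,0,0],"translation":[0,0,0],"fingers":3.4},{"rot":[0,0,0],"translation":[0,0,0],"fingers":3.4}]' 60
python3 -c "
from go import *
print(RF.as_matrix());davg(O+.14*S,RF,4)"
```

```text
t: 25.48
tcp_pos: [0.481, 0.3321, 0.2671]
orientation: [1.923, 2.484, -0.001]
force: [-0.4, -0.2, -0.4]
finger_gap: 0.436
finger_force: 60.3
[[ 0.2823  0.8308  0.4797]
 [ 0.9593 -0.2445 -0.1412]
 [-0.      0.5    -0.866 ]]
t 25.68 avg [0.4811 0.332  0.2673] std [0.     0.0001 0.0001] yaw_y 14.5 z [ 0.     -0.0003 -1.    ] gap 0.438 ff 60.3 F [-0.1573 -0.021  -1.1044]
shift cm [ 0.1105 -0.1045  0.0553]
rot deg [-29.2623  -8.0626  30.1633]
```

```bash
python3 -m jog '[{"rot":[-4.88,-1.34,5.03],"translation":[0,0,0],"fingers":3.4},{"rot":[-4.88,-1.34,5.03],"translation":[0,0,0],"fingers":3.4},{"rot":[-4.88,-1.34,5.03],"translation":[0,0,0],"fingers":3.4},{"rot":[-4.88,-1.34,5.03],"translation":[0,0,0],"fingers":3.4},{"rot":[-4.88,-1.34,5.03],"translation":[0,0,0],"fingers":3.4},{"rot":[-4.88,-1.34,5.03],"translation":[0,0,0],"fingers":3.4},{"rot":[0,0,0],"translation":[0,0,0],"fingers":3.4},{"rot":[0,0,0],"translation":[0,0,0],"fingers":3.4},{"rot":[0,0,0],"translation":[0,0,0],"fingers":3.4}]' 60
python3 -c "
from go import *
davg(O+.0725*S,RF,4)"
```

```text
t: 26.8
tcp_pos: [0.4816, 0.3327, 0.2679]
orientation: [2.154, 1.612, 0.433]
force: [-0.3, 0.1, -0.1]
finger_gap: 0.441
finger_force: 60.5
t 27.00 avg [0.4815 0.3326 0.2677] std [0.0001 0.     0.0001] yaw_y -16.4 z [ 0.4799 -0.14   -0.8661] gap 0.436 ff 60.5 F [-0.4535 -0.1724 -1.199 ]
shift cm [-0.0417 -0.188   6.7531]
rot deg [-0.0047 -0.0691 -0.0245]
```

Orientation is right. I advance 6.75 cm along the line of sight and check with both cameras.

```bash
python3 -m jog '[{"rot":[0,0,0],"translation":[-0.04,-0.19,1],"fingers":3.4},{"rot":[0,0,0],"translation":[0,0,1.5],"fingers":3.4},{"rot":[0,0,0],"translation":[0,0,1.5],"fingers":3.4},{"rot":[0,0,0],"translation":[0,0,1.5],"fingers":3.4},{"rot":[0,0,0],"translation":[0,0,0.8],"fingers":3.4},{"rot":[0,0,0],"translation":[0,0,0.4],"fingers":3.4},{"rot":[0,0,0],"translation":[0,0,0],"fingers":3.4},{"rot":[0,0,0],"translation":[0,0,0],"fingers":3.4},{"rot":[0,0,0],"translation":[0,0,0],"fingers":3.4}]' 60
python3 -c "
from go import *
davg(O+.0725*S,RF,4)
print(proj('scene',O+.07*S),proj('scene',O+.074*S),proj('top',O+.074*S))
a=grab_frame('top')[150:250,170:270];b=grab_frame('scene')[70:170,330:430]
cv2.imwrite('pics/show.png',np.hstack([cv2.resize(i,None,fx=4,fy=4,interpolation=cv2.INTER_CUBIC) for i in(a,b)]))"
```

```text
t: 28.12
tcp_pos: [0.5115, 0.324, 0.209]
orientation: [2.153, 1.612, 0.435]
force: [-1.0, 0.4, -1.9]
finger_gap: 0.437
finger_force: 60.4
t 28.32 avg [0.5114 0.3238 0.2087] std [0.     0.0001 0.0001] yaw_y -16.4 z [ 0.4805 -0.1395 -0.8658] gap 0.434 ff 60.4 F [ 0.1072  0.0635 -1.0707]
shift cm [-0.0343  0.0605  0.0879]
rot deg [ 0.0236 -0.1039  0.0179]
[375.8203 115.4946] [375.4446 114.217 ] [210.684  211.1831]
```

View pics/show.png

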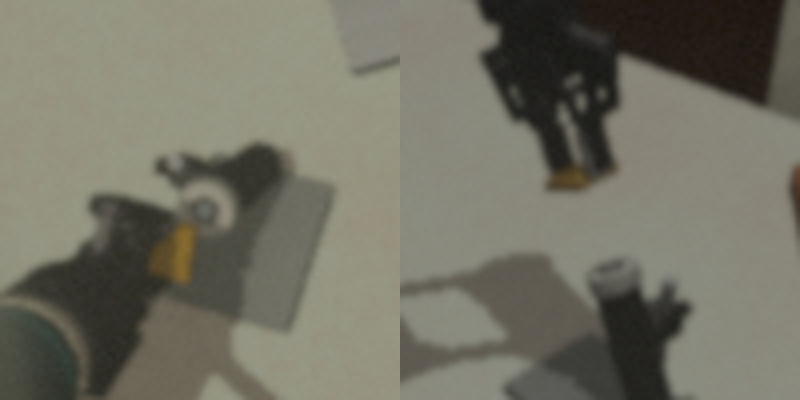

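The top view shows the medal at (172,253) just beside the lens ring (207,207). The scene view shows it at about (582,180) → px (375.5,115), where (375.8,115.5) was predicted. I compare its corners with prediction to rule out slip or tilt in the grip.

```bash
python3 - <<'E'
from go import *
s=read_state();M=Ro.from_rotvec(s["orientation"]).as_matrix();B=s["tcp_pos"]+.0025*M[:,2]
print("in lens frame mm", (B-O)@np.array([np.cross(Y,S),Y,S]).T*1000)
for n,(x0,y0) in(("top",(170,150)),("scene",(330,70))):
    f=grab_frame(n);h=cv2.cvtColor(cv2.resize(f[y0:y0+100,x0:x0+100],None,fx=4,fy=4,interpolation=cv2.INTER_CUBIC),cv2.COLOR_BGR2HSV)
    m=cv2.inRange(h,(14,110,60),(34,255,255));c,st,b=max(blobs(m>0,100),key=lambda t:t[1][4])
    p=np.argwhere(b)[:,::-1];print(n,"seen hull",cv2.approxPolyDP(cv2.convexHull(p.astype(np.int32)),4,True)[:,0].tolist())
    for k in(0,.008):
        print("pred",k,[((proj(n,B-k*M[:,2]+.02*(i*M[:,0]+j*M[:,1]))+.5-[x0,y0])*4).round().tolist() for i,j in((-1,-1),(1,-1),(1,1),(-1,1))])
E
```

```text
in lens frame mm [-0.763   0.1788 70.6215]
top seen hull [[195, 228], [187, 282], [150, 270], [151, 254], [181, 224]]
pred 0 [[191.0, 281.0], [134.0, 265.0], [142.0, 210.0], [199.0, 227.0]]
pred 0.008 [[186.0, 286.0], [129.0, 269.0], [137.0, 214.0], [195.0, 231.0]]
scene seen hull [[187, 179], [182, 185], [154, 183], [168, 168], [181, 169]]
pred 0 [[148.0, 193.0], [188.0, 172.0], [222.0, 173.0], [182.0, 195.0]]
pred 0.008 [[145.0, 183.0], [185.0, 162.0], [219.0, 162.0], [178.0, 184.0]]
```

The visible edges match the prediction to within 1 px in both views, so the medal hasn't slipped. It sits at (-0.8, 0.2, 70.6) mm in the lens frame.

```bash
python3 -c "
from plant import *
print(sign_off())"
```

```text
the job is handed in; nothing more can be done
None
```

The job is handed in, with no verdict returned: the round blank is released flat in its cavity, and the arm is holding the medal still, back to the lens, measured at 70.6 mm and within 1 mm of the line of sight.

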